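# Pack the plaster moulds and paddles into the slide-lid case and lock it

## Robot

A 6-joint arm with a two-finger parallel gripper is mounted at the origin on the work surface. World frame = base frame: x ahead of the robot, y to its left, z up, the work surface at z = 0. Lengths are in mm, angles in rad, forces in N, time in s.
With the tool pointing down it reaches from about 275 to 1000 mm from the base axis. Payload 8.4 kg.
Tool frame: the origin (TCP) lies on the centre line of the jaws, within the pads' length; the fingertips stand 25 mm ahead of it and the grasp point (between the pads) lies 6 mm ahead of it; z points along the fingers, y is the line along which they close (so a half turn about z gives the same grasp; the last joint's range is limited). The gripper opens to 85 mm and grips with 20 to 120 N. Pads are 22 mm wide; open, the fingers measure 114 mm over their backs; the gripper's body (76 mm by 85 mm) begins 54 mm behind the grasp point. The pads swing forward as they close: fully open they stand 13 mm farther back than shut.
Start: joints at [-1.32, 0.353, 1.633, -0, 1.155, -0.002], TCP at [156.321, -605.138, 256.281] pointing down, gripper open.
Joint ranges: [-2.63, 2.63], [-0.92, 2.1], [0.06, 2.66], [-1.3, 4.44], [0, 2.69], [-3.02, 3.02]. Speed limits (rad/s): [2.22, 2.22, 2.79, 3.14, 3.14, 3.14].

## Interface

Orientations are given as [roll, pitch, yaw] about the fixed x, y, z axes, in that order (R = Rz(yaw) Ry(pitch) Rx(roll)).
In Python, from rig import r gives the robot as it stands.
- The arm moves only by the shell command python3 -m jog 'ROWS' [FORCE]. ROWS is JSON, a list of rows, each a list of 3 entries, a list of its own where there are three numbers: the turn, a rotation vector about the tool's x, y, z in rad, then the shift along the tool's x, y, z in m, then the opening, from -1 (shut) to 1 (fully open). In form: [[[rx, ry, rz], [x, y, z], gripper], ...]. A call has 1 to 12 rows; each row shifts and turns the commanded pose from where the row before left it, along the tool's axes as they then stand; what a row does not reach is not made up. A row lasts 1/10 s, in which the tool goes at most 50 mm and 8.59 degrees, less where a joint would pass 70% of its speed; a pose out of reach is approached as far as the arm can. A call with a gripper value outside its range is refused whole. The fingers move at their own pace and stop on an object; FORCE is the grip in N (left out, the last holds). Time passes only in rows, so rows that do not move let the fingers close. It gives the time, the measured TCP pose, the force, the opening and the grip force at its end, in the units of the state.
- r.sense(): the state, without advancing time (a new reading comes with each control period).
- r.grab_frame(name): name is "scene" or "top" or "wrist"; returns the picture (400x640x3 uint8, red, green, blue); there is no depth.
- r.camera_params(name): a dict with "fx", "fy", "cx", "cy" (pixels), "rvec" (rotation vector, rad) and "tvec" (3), from world to camera coordinates, as OpenCV has them; the wrist camera has in their place "hand_eye" (4x4, takes a point from camera to tool coordinates, whose origin is the TCP and whose axes are the flange's). Camera axes: x right, y down, z forward; pixel columns grow to the right and rows downward; lengths in mm; the calibration is good to about 2 mm. The wrist camera is an equidistant fisheye: a pixel r from the principal point sees the ray r / f radians off the axis. A picture is of the moment at which its call begins: read the wrist's pose just before it. camera_params takes no time and is no camera call.
- r.sign_off(): hands the job in; it is judged then, once.
The state is a dict: "clock": time; "qpos": joint angles; "qvel": joint speeds; "joint_efforts": joint torques, N m; "eef_pos": TCP position; "tcp_rot": TCP orientation; "contact_force": force on the tool from outside, world axes, zero at the start; "wrist_torque": the same for the moment, N m; "opening": opening from 0.0 (shut) to 1.0 (fully open); "grasp_force": force on a finger pad.
Only numpy, scipy, OpenCV 4.12 (cv2) and the standard library are available. Lean on these libraries where they do the work, as an engineer would, in place of code of your own. Each camera call takes 0.05 s, during which the arm holds its last target. There are 200 camera calls.

## Task

Pack up after the hand-building class: slide the case's lid back, lay every plaster mould and wooden paddle from the table flat on the floor of the bay, the moulds facing up as they lie now (the paddles may lie either way up). Then slide the lid fully home over them, and after that press the spring lever down until its catch holds it. Leave the little clay ring bowl that stands among them where it is.

Things in the scene. Friction and masses are not known exactly. Their poses are not given: they have to be found in the camera images.
- case: birch-ply case for plaster moulds, 350 x 550 mm, fixed to the table, front towards the robot. Origin: on the table under the centre of its bay; x away from the robot (way the lid opens), y to the robot's left, z up. Behind the bay (x 90 to 260 mm) a closed box 44 mm high, over which the lid parks; on the left (y 200 to 350) a closed box 45 mm high with the lever's bracket (top 79 mm)
- bay (a point): centre of the floor of the bay, the case's open-topped compartment; 10 mm above the table, axes as the case. Inside: x -80 to +80, y -190 to +190 mm. Walls 10 mm thick, tops above the table: front 52, back 44, sides 61 mm. A mould or paddle is packed when it lies flat on this floor inside the four walls
- lid (a joint): sliding lid of the bay: brown board, underside 46 and top 52 mm above the table. m: 0 = fully home against the front wall, 0.16 = fully open, pushed along the case's +x over the rear box. Starts 0.015 to 0.06 open, covering most of the bay. About 2 to 3 N friction; stays where left; jams on anything sticking up out of the bay
- lid_grip (a point): top middle of the lid's pale wooden batten, its pull: 340 mm long (case y), 16 mm wide (case x), standing 22 mm above the lid, top 74 mm above the table. Moves with the lid: case x = -75 mm when home, +85 mm when fully open. Pinch it across the 16 mm, or push it
- lever (a joint): sprung steel arm of the lid lock, 180 x 16 x 14 mm. rad: 0 = up, 54 degrees above level, where its spring holds it; 0.95 = level, across the lid behind the batten; stop 0.99. Its pad takes 5 to 10 N; from 0.72 it wedges a sprung pawl aside; pressed to 0.96 the pawl snaps over it and holds it at about 0.93; let go earlier and it springs up. It hits the batten if the lid is 10 to 40 mm open
- lever_hinge (a point): hinge pin of the lever, 70 mm above the table, at x = -50, y = +320 mm of the case. The pin lies along the case's x; from it the arm points to the case's -y (to the robot's right) and swings down in the upright plane along the case's y
- lever_pad (a point): centre of the pressing face of the black rubber pad, 32 x 50 mm, at the lever's free end: 172 mm along the arm from the hinge pin, 17 mm above the arm's centre line. Moves with the lever: about 220 mm above the table when up, 87 mm when down. z: normal of the face; y: towards the hinge
- mould_a: loose plaster press mould: off-white block 96 x 46 x 26 mm (long side along its x, 46 mm along y), about 0.15 kg, with a shallow leaf relief in its top face. It lies face up. Origin: centre of the underside, z up. Grip it across the 46 mm width. May be absent (None)
- mould_b: loose plaster press mould: off-white block 96 x 46 x 26 mm (long side along its x, 46 mm along y), about 0.15 kg, with three long grooves in its top face. It lies face up. Origin: centre of the underside, z up. Grip it across the 46 mm width. May be absent (None)
- mould_c: loose plaster press mould: off-white block 96 x 46 x 26 mm (long side along its x, 46 mm along y), about 0.15 kg, with a row of five round beads in its top face. It lies face up. Origin: centre of the underside, z up. Grip it across the 46 mm width. May be absent (None)
- paddle_a: loose wooden potter's paddle, 120 mm long, 14 mm thick, about 0.07 kg, lying flat, plain: blade 74 x 46 mm reaching from x = -14 to +60 mm, handle 22 mm wide from x = -60 to -14 mm. Origin: on the underside, halfway along its length, z up. Its centre of mass is at x = +10 mm; grip it there across the 46 mm blade. May be absent (None)
- paddle_b: loose wooden potter's paddle, 120 mm long, 14 mm thick, about 0.07 kg, lying flat, ribbed across its upper face: blade 74 x 46 mm reaching from x = -14 to +60 mm, handle 22 mm wide from x = -60 to -14 mm. Origin: on the underside, halfway along its length, z up. Its centre of mass is at x = +10 mm; grip it there across the 46 mm blade. May be absent (None)
- ring_bowl: bystander: small raw clay ring bowl, 64 mm across, 30 mm high, standing among the things to pack; stays on the table. Origin: centre of the underside
Mind the look-alikes: they are no part of the job. What is shaped like the paddle_a but blue or turquoise is not meant.

How it is judged:
By the outcome, as a careful person would: the job done as asked, in the order asked, and still so for the second after the job is handed in, with the robot touching nothing.
Of mould_a, mould_b, mould_c, paddle_a, paddle_b only 4 to 5 are there at a start; the rules pass over those that are not, and their reading is None.
At some moment in a run one of mould_a, mould_b, mould_c, paddle_a, paddle_b may be knocked a few centimetres aside while the robot is not near it.
Once in a run the grip may slacken for a moment while it holds something.
It also fails if it takes over 210 s, if anything falls off the work surface, if the arm or the gripper's body presses on something with over 40 N, if the wrist force passes 120 N, or if a joint passes its speed limit or range.

## Working session

There is one attempt and no reset: what is moved stays moved. The work goes in short steps, Python scripts to look and compute and a shell command to move; the robot and the scene stay as the last step left them, time stands still between calls to the robot, and variables do not carry over. Pictures are saved under pics/ and viewed, at most 15 in all, crops included, and the job is handed in when it is done.

```bash
ls; mkdir -p pics; python3 - <<'E'
from rig import r
import cv2
s=r.sense();print(s)
for n in("scene","top","wrist"):
    f=r.grab_frame(n);cv2.imwrite(f"pics/{n}0.png",f[:,:,::-1]);print(n,r.camera_params(n))
E
```

```text
pics
{'clock': 0.0, 'qpos': array([-1.32040481e+00,  3.53618179e-01,  1.63413629e+00, -2.26339475e-05,
        1.15515890e+00, -2.37479597e-03]), 'qvel': array([-2.63925919e-05, -9.56478708e-04, -2.32899838e-03,  3.48919046e-04,
       -4.26311456e-04,  2.29271116e-03]), 'joint_efforts': array([ 1.64119912e-03, -6.05242109e+01, -3.42078209e+01,  5.04428124e-05,
        9.26357810e-03,  2.86512318e-05]), 'eef_pos': array([ 156.20479249, -604.72277931,  255.5794349 ]), 'tcp_rot': array([-3.14027190e+00,  1.75583091e-05,  2.52775482e-01]), 'contact_force': array([ 0.85854625, -0.47346551, -0.93087746]), 'wrist_torque': array([-0.00436216,  0.02877956, -0.00845004]), 'grasp_force': 0.0, 'opening': 1.0026229358302914}
scene {'fx': 382.01884728769784, 'fy': 382.01884728769784, 'cx': 318.72585208873636, 'cy': 196.2934286866372, 'rvec': array([ 1.47369058,  1.82133936, -0.98945609]), 'tvec': array([ 174.79255722,  -68.75282824, 1647.25032624])}
top {'fx': 503.723556595402, 'fy': 503.723556595402, 'cx': 319.3788335625824, 'cy': 198.81067922492954, 'rvec': array([ 2.1626299 , -2.12994619,  0.12989932]), 'tvec': array([ -71.92964123,  436.08163738, 1889.75409409])}
wrist {'fx': 309.70691628693146, 'fy': 309.70691628693146, 'cx': 322.54173694241456, 'cy': 195.70626060609865, 'hand_eye': array([[-1.17457963e-03, -9.57432182e-01, -2.88655916e-01,
         7.45779008e+01],
       [ 9.99999310e-01, -1.13153662e-03, -3.15979146e-04,
         1.15320283e+00],
       [-2.40961360e-05, -2.88656088e-01,  9.57432850e-01,
        -1.16466872e+02],
       [ 0.00000000e+00,  0.00000000e+00,  0.00000000e+00,
         1.00000000e+00]])}
```

View pics/top0.png

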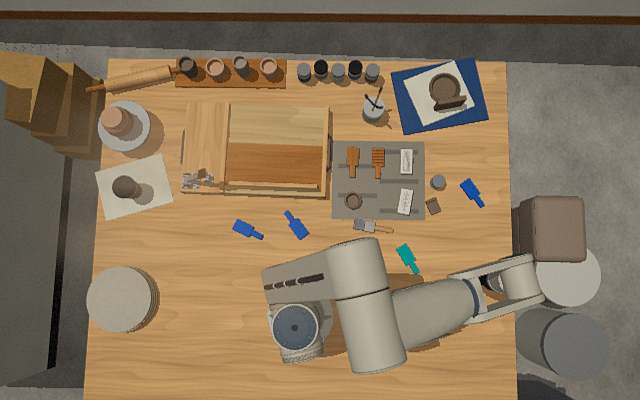

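View pics/scene0.png

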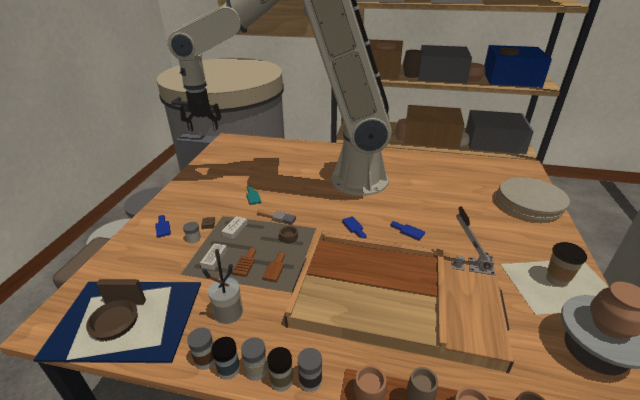

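Top view: the case fills (180–330, 100–197), and the lid's brown board covers the near part of the bay. On the grey mat are a plain paddle (352,160), a ribbed paddle (378,160), moulds (407,160) and (404,201), and the ring bowl (353,200).
Look-alikes: blue paddles (248,229), (296,224) and (472,192), a turquoise one (407,258), and a scraper/brush (372,226). I choose the two wooden paddles and two plaster blocks on the mat, and check them in a close crop.

```bash
cat > h.py <<'E'
from rig import r
import numpy as np, cv2
from scipy.spatial.transform import Rotation as R
P={n:r.camera_params(n) for n in("scene","top","wrist")}
def K(n):
    p=P[n];return np.array([[p['fx'],0,p['cx']],[0,p['fy'],p['cy']],[0,0,1.]])
def unproj(n,uv,z,pose=None):
    uv=np.atleast_2d(np.array(uv,float));p=P[n]
    d=np.c_[(uv[:,0]-p['cx'])/p['fx'],(uv[:,1]-p['cy'])/p['fy'],np.ones(len(uv))]
    if n!="wrist":
        Rm=R.from_rotvec(p['rvec']).as_matrix();c=-Rm.T@p['tvec'];d=d@Rm
    else:
        th=np.hypot(d[:,0],d[:,1]);s=np.where(th>1e-9,np.sin(th)/np.maximum(th,1e-9),1)
        d=np.c_[d[:,0]*s,d[:,1]*s,np.cos(th)]
        T=P['wrist']['hand_eye'];pos,rpy=pose;Rt=R.from_euler('xyz',rpy).as_matrix()
        c=Rt@T[:3,3]+pos;d=d@(Rt@T[:3,:3]).T
    return c+d*((z-c[2])/d[:,2])[:,None]
def proj(n,X,pose=None):
    X=np.atleast_2d(np.array(X,float));p=P[n]
    if n!="wrist": return cv2.projectPoints(X,p['rvec'],p['tvec'],K(n),None)[0][:,0]
    T=p['hand_eye'];pos,rpy=pose;Rt=R.from_euler('xyz',rpy).as_matrix()
    Y=((X-pos)@Rt-T[:3,3])@T[:3,:3]
    rr=np.hypot(Y[:,0],Y[:,1]);th=np.arctan2(rr,Y[:,2]);k=th/np.maximum(rr,1e-9)
    return np.c_[p['cx']+p['fx']*k*Y[:,0],p['cy']+p['fy']*k*Y[:,1]]
def pose():
    s=r.sense();return s['eef_pos'],s['tcp_rot']
def rectify(n,x0,x1,y0,y1,z,ppm=1.0,img=None,ps=None):
    "metric top-down: col = (y1-y)*ppm, row=(x1-x)*ppm"
    if img is None:
        ps=pose();img=r.grab_frame(n)
    w,h=int((y1-y0)*ppm),int((x1-x0)*ppm)
    c,rw=np.meshgrid(np.arange(w),np.arange(h))
    X=np.c_[(x1-rw/ppm).ravel(),(y1-c/ppm).ravel(),np.full(w*h,z)]
    uv=proj(n,X,ps).astype(np.float32).reshape(h,w,2)
    return cv2.remap(img,uv[...,0],uv[...,1],cv2.INTER_CUBIC)[:,:,::-1]
E
python3 - <<'E'
from h import *
f=cv2.imread('pics/top0.png')[:,:,::-1]
print(unproj('top',[(331,141),(424,220),(180,100),(330,195),(352,160),(378,160),(407,160),(404,201),(353,200),(294,327)],10).round())
a=np.ascontiguousarray(f[132:224,325:450]);cv2.imwrite('pics/c1.png',cv2.resize(a,None,fx=6,fy=6,interpolation=cv2.INTER_CUBIC)[:,:,::-1])
E
```

```text
[[ 668. -107.   10.]
 [ 364. -465.   10.]
 [ 827.  494.   10.]
 [ 455. -106.   10.]
 [ 594. -189.   10.]
 [ 595. -290.   10.]
 [ 596. -402.   10.]
 [ 436. -390.   10.]
 [ 437. -194.   10.]
 [ -43.   22.   10.]]
```

View pics/c1.png

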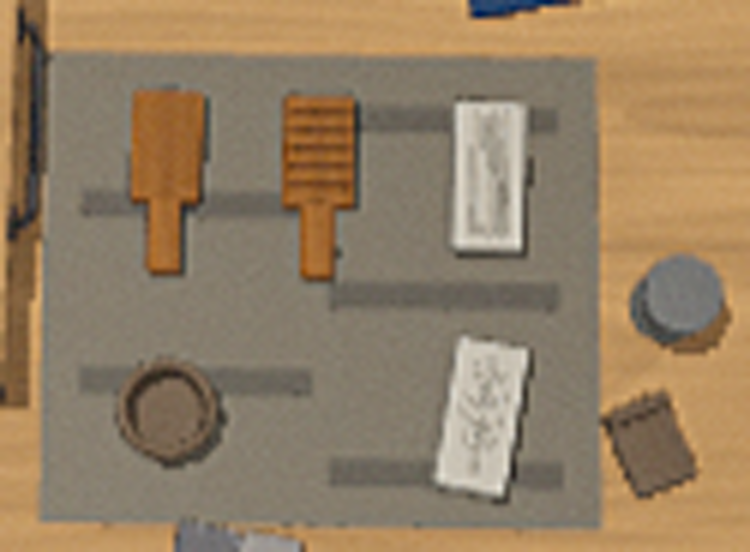

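Close crop: plain paddle, ribbed paddle, mould top right (grooves or leaf) and mould bottom right, with the ring bowl at lower left. So four items are present. I'll go above the mat for a sharper wrist view.

```bash
python3 -m jog '[[[0,0,0.126],[0,0,0],1],[[0,0,0.126],[0,0,0],1],[[0,0,0],[0.03,-0.026,-0.012],1],[[0,0,0],[0.03,-0.026,-0.012],1],[[0,0,0],[0.03,-0.026,-0.012],1],[[0,0,0],[0.03,-0.026,-0.012],1],[[0,0,0],[0.03,-0.026,-0.012],1],[[0,0,0],[0.03,-0.026,-0.012],1],[[0,0,0],[0.03,-0.026,-0.012],1],[[0,0,0],[0.03,-0.026,-0.012],1],[[0,0,0],[0.03,-0.026,-0.012],1],[[0,0,0],[0.03,-0.026,-0.012],1]]'
python3 -m jog '[[[0,0,0],[0.02,-0.026,0],1],[[0,0,0],[0.02,-0.026,0],1],[[0,0,0],[0,0,0],1],[[0,0,0],[0,0,0],1],[[0,0,0],[0,0,0],1]]'
python3 - <<'E'
from h import *
print(r.sense()['tcp_rot'])
ps=pose();f=r.grab_frame('wrist')
np.savez('pics/w1.npz',f=f,p=ps[0],q=ps[1])
im=rectify('wrist',350,690,-480,-90,20,2,f,ps);cv2.imwrite('pics/r1.png',im)
t=r.grab_frame('top');cv2.imwrite('pics/top1.png',t[:,:,::-1])
im2=rectify('top',430,840,-130,520,50,1.2,t);cv2.imwrite('pics/r2.png',im2)
E
```

```text
clock: 1.35
eef_pos: [457.1, -343.5, 376.6]
tcp_rot: [-3.141, 0.0, 0.001]
contact_force: [0.9, -1.0, 0.4]
opening: 1.004
grasp_force: 0.0
clock: 1.85
eef_pos: [495.5, -293.4, 376.1]
tcp_rot: [3.141, 0.001, 0.0]
contact_force: [0.0, -0.6, 0.1]
opening: 1.002
grasp_force: 0.0
[3.14143859e+00 5.71406452e-04 4.41819840e-04]
```

View pics/r1.png

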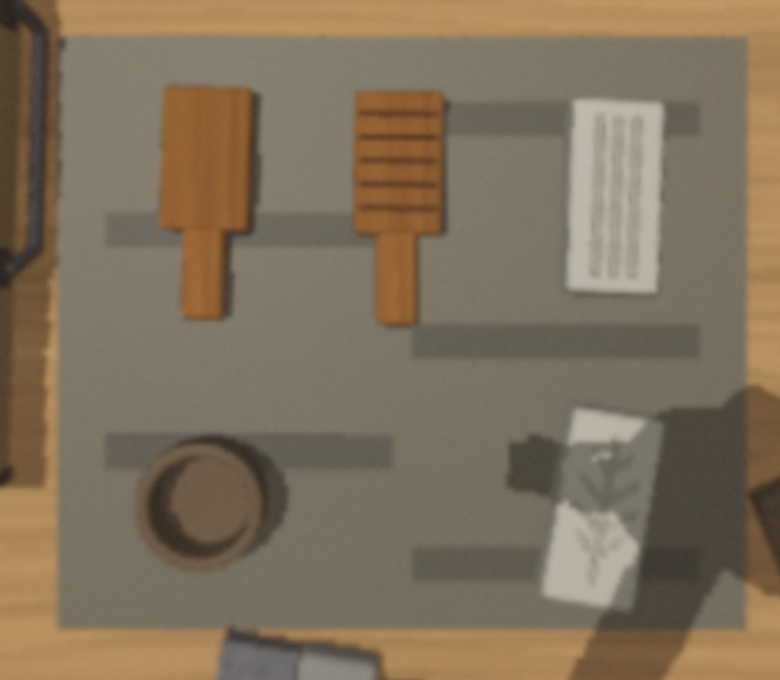

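View pics/top1.png

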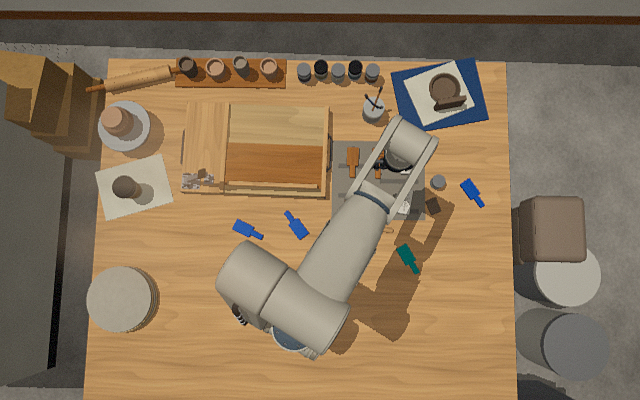

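Wrist view: plain paddle centred at (205,160), ribbed paddle at (398,165), the grooved mould_b at (615,196), the leaf mould_a at (602,508) turned slightly, and the bowl at (203,503). The top view shows nothing was hidden under the arm, so mould_c is absent. Next I view the case.

```bash
python3 -m jog '[[[0,0,0],[0.008,-0.042,-0.008],1],[[0,0,0],[0.008,-0.042,-0.008],1],[[0,0,0],[0.008,-0.042,-0.008],1],[[0,0,0],[0.008,-0.042,-0.008],1],[[0,0,0],[0.008,-0.042,-0.008],1],[[0,0,0],[0.008,-0.042,0],1],[[0,0,0],[0.008,-0.042,0],1],[[0,0,0],[0.008,-0.042,0],1],[[0,0,0],[0,-0.04,0],1],[[0,0,0],[0,0,0],1],[[0,0,0],[0,0,0],1],[[0,0,0],[0,0,0],1]]'
python3 - <<'E'
from h import *
ps=pose();f=r.grab_frame('wrist')
np.savez('pics/w2.npz',f=f,p=ps[0],q=ps[1])
im=rectify('wrist',430,830,-130,470,50,1.3,f,ps);cv2.imwrite('pics/r3.png',im)
E
```

```text
clock: 3.15
eef_pos: [559.8, 82.0, 416.3]
tcp_rot: [3.141, 0.0, -0.0]
contact_force: [-0.1, -0.0, -0.2]
opening: 1.001
grasp_force: 0.0
```

View pics/r3.png

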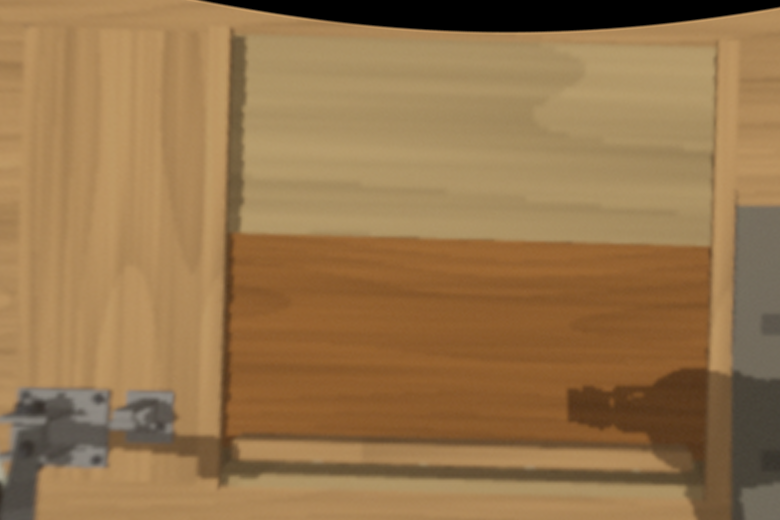

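Case view: the lid's brown board spans (230–711, 235–440), the pale batten is at row ~450, the lever bracket is at (60–170, 390–460), and the case yaw is about −0.026. I'll check a hypothesised case pose with an overlay of the model edges.

```bash
cat >> h.py <<'E'
def c2w(c,X):
    x,y,a=c;X=np.atleast_2d(np.array(X,float));return np.c_[x+X[:,0]*np.cos(a)-X[:,1]*np.sin(a),y+X[:,0]*np.sin(a)+X[:,1]*np.cos(a),X[:,2]]
E
cat > ov.py <<'E'
from h import *
import sys
d=np.load('pics/w2.npz');ps=(d['p'],d['q']);c=[float(v) for v in sys.argv[1:4]];lid=float(sys.argv[4])
E=[((-90,-200,61),(90,-200,61)),((-90,-190,61),(90,-190,61)),((-90,190,61),(90,190,61)),((-90,200,61),(90,200,61)),((-90,-190,52),(-90,190,52)),((-80,-190,52),(-80,190,52)),
((lid-83,-170,74),(lid-83,170,74)),((lid-67,-170,74),(lid-67,170,74)),((-90,350,45),(260,350,45)),((-90,200,45),(-90,350,45)),((260,200,45),(260,350,45))]
def tile(x0,x1,y0,y1,s):
    im=np.ascontiguousarray(rectify('wrist',x0,x1,y0,y1,50,s,d['f'],ps))
    for a,b in E:
        w=c2w(c,np.linspace(a,b,200));uv=proj('wrist',w,ps)
        g=unproj('wrist',uv,50,ps)
        for q in g[::2]:
            u,v=int((y1-q[1])*s),int((x1-q[0])*s)
            if 0<=u<im.shape[1] and 0<=v<im.shape[0]: im[v,u]=(0,0,255)
    return im
A=tile(440,540,270,370,4);B=tile(440,540,-110,-10,4);C=tile(580,660,270,370,4)[:190];D=tile(580,660,-130,-30,4)[:190]
cv2.imwrite(sys.argv[5],np.vstack([np.hstack([A,B]),np.hstack([C,D])]))
E
python3 ov.py 543 106 -0.026 30 pics/o1.png
```

```text
(no output)
```

View pics/o1.png

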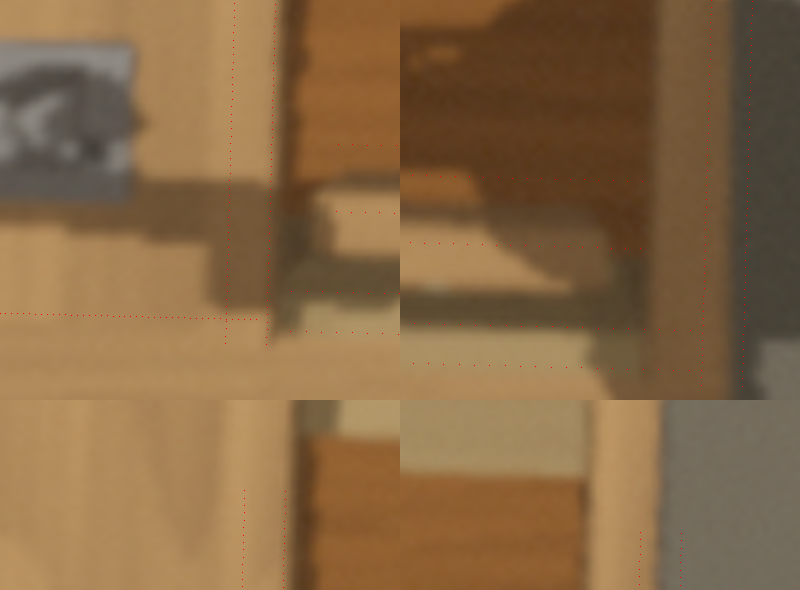

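Overlay: the side edges show lips overhanging about 6 mm. The outer edges (right 732 vs 754 predicted, left step 210 vs 226) put the case at about (542.5, 110.7), yaw −0.027. The batten sits 11 mm nearer than drawn, so the lid is about 18.5 mm open. Now push the lid back by its batten with the fingers shut.

```bash
cat >> h.py <<'E'
CASE=(542.5,110.7,-0.027)
def plan(p,yaw,case=False):
    if case: p=c2w(CASE,[p])[0];yaw+=CASE[2]
    pos,rpy=pose();Rt=R.from_euler('xyz',rpy);Rg=R.from_euler('xyz',[np.pi,0,yaw])
    print('at',pos.round(1),'turn',(Rt.inv()*Rg).as_rotvec().round(3),'then shift mm',Rg.inv().apply(np.array(p)-pos).round(1))
E
python3 -c "
from h import *
plan((-92,0,85),0,True)"
```

```text
at [559.8  81.8 416.3] turn [0.    0.    0.026] then shift mm [-110.   -28.4  331.3]
```

```bash
python3 -m jog '[[[0,0,0.026],[0,0,0],-1],[[0,0,0],[-0.022,-0.006,0.035],-1],[[0,0,0],[-0.022,-0.006,0.035],-1],[[0,0,0],[-0.022,-0.006,0.035],-1],[[0,0,0],[-0.022,-0.005,0.035],-1],[[0,0,0],[-0.022,-0.005,0.035],-1],[[0,0,0],[0,0,0.04],-1],[[0,0,0],[0,0,0.04],-1],[[0,0,0],[0,0,0.04],-1],[[0,0,0],[0,0,0.02],-1],[[0,0,0],[0,0,0.015],-1],[[0,0,0],[0,0,0],-1]]'
python3 -m jog '[[[0,0,0],[0,0,0],-1],[[0,0,0],[0,0,0],-1],[[0,0,0],[0.01,0,0],-1],[[0,0,0],[0.01,0,0],-1],[[0,0,0],[0.01,0,0],-1]]'
python3 -c "
from h import *
plan((67,0,85),0,True)"
```

```text
clock: 4.4
eef_pos: [449.5, 113.0, 84.7]
tcp_rot: [3.141, 0.003, -0.027]
contact_force: [-0.7, 0.1, -0.0]
opening: 0.004
grasp_force: 0.0
clock: 4.9
eef_pos: [481.6, 113.2, 86.8]
tcp_rot: [-3.141, -0.0, -0.025]
contact_force: [-2.6, -0.4, 0.5]
opening: 0.0
grasp_force: 1.2
at [481.6 113.2  86.8] turn [-0.    -0.     0.002] then shift mm [128.    0.9   1.8]
```

```bash
python3 -m jog '[[[0,0,0],[0.015,0,0],-1],[[0,0,0],[0.015,0,0],-1],[[0,0,0],[0.015,0,0],-1],[[0,0,0],[0.015,0,0],-1],[[0,0,0],[0.015,0,0],-1],[[0,0,0],[0.015,0,0],-1],[[0,0,0],[0.015,0,0],-1],[[0,0,0],[0.01,0,0],-1],[[0,0,0],[0.005,0,0],-1],[[0,0,0],[0.003,0,0],-1],[[0,0,0],[0,0,0],-1]]'
python3 -m jog '[[[0,0,0],[0.003,0,0],-1],[[0,0,0],[0.002,0,0],-1],[[0,0,0],[0.002,0,0],-1],[[0,0,0],[0,0,0],-1]]'
python3 -c "
from h import *
plan((67,0,85),0,True)"
```

```text
clock: 6.0
eef_pos: [603.8, 110.1, 86.3]
tcp_rot: [-3.142, -0.0, -0.025]
contact_force: [-0.7, 0.7, 0.2]
opening: -0.002
grasp_force: 0.0
clock: 6.4
eef_pos: [606.4, 109.9, 85.9]
tcp_rot: [3.141, 0.008, -0.025]
contact_force: [-15.6, 2.1, 11.9]
opening: -0.001
grasp_force: 7.8
at [606.4 109.9  85.9] turn [0.001 0.008 0.002] then shift mm [3.1 1.  0.9]
```

The lid is against its open stop (−15 N). Next I compute the item poses.

```bash
python3 - <<'E'
from h import *
d=np.load('pics/w1.npz');ps=(d['p'],d['q'])
I=dict(paddle_a=((204,318),(208,87),15),paddle_b=((397,325),(399,92),15),mould_b=((611,292),(618,100),27),mould_a=((586,604),(618,413),27))
for n,(a,b,z) in I.items():
    w=np.array([(690-q[1]/2,-90-q[0]/2,20) for q in(a,b)])
    g=unproj('wrist',proj('wrist',w,ps),z,ps)
    v=g[1]-g[0];m=g.mean(0);yaw=np.arctan2(v[1],v[0]);L=np.hypot(*v[:2])
    if 'pad' in n: m=m+v/L*10
    print(n,m.round(1),'yaw',yaw.round(3),'len',L.round(1))
print(pose())
E
python3 -m jog '[[[0,0,0],[-0.02,0,0],-1],[[0,0,0],[-0.02,0,-0.03],-1],[[0,0,0],[-0.01,0,-0.04],0.6],[[0,0,0],[-0.01,0,-0.04],0.6],[[0,0,0],[0,0,0],0.6]]'
python3 -c "
from h import *
plan((600,-190,140),0)"
```

```text
paddle_a [ 598.9 -192.1   15. ] yaw -0.017 len 116.7
paddle_b [ 595.9 -289.    15. ] yaw -0.009 len 117.7
mould_b [ 591.7 -395.7   27. ] yaw -0.036 len 94.6
mould_a [ 437.7 -389.6   27. ] yaw -0.166 len 95.4
(array([606.36804895, 109.94387792,  85.89691234]), array([ 3.14086534,  0.00849913, -0.02535469]))
clock: 6.9
eef_pos: [552.6, 112.1, 201.8]
tcp_rot: [-3.14, -0.009, -0.025]
contact_force: [-0.2, 0.8, 0.9]
opening: 0.508
grasp_force: 0.0
at [552.6 112.1 201.8] turn [-0.002 -0.009 -0.025] then shift mm [ 47.4 302.1  61.8]
```

```bash
cat >> h.py <<'E'
def det(img=None,box=(350,690,-500,-100)):
    if img is None: img=r.grab_frame('top')
    hsv=cv2.cvtColor(img,cv2.COLOR_RGB2HSV)
    x0,x1,y0,y1=box;u=proj('top',[(x0,y0,10),(x1,y1,10)]);roi=np.zeros(img.shape[:2],np.uint8)
    roi[int(u[1,1]):int(u[0,1]),int(u[1,0]):int(u[0,0])]=255
    for nm,lo,hi,z in(('paddle',(5,165,90),(20,255,255),15),('mould',(0,0,150),(180,45,255),27)):
        m=cv2.inRange(hsv,lo,hi)&roi
        m=cv2.morphologyEx(m,cv2.MORPH_CLOSE,np.ones((3,3),np.uint8))
        n,l,st,ce=cv2.connectedComponentsWithStats(m)
        for i in range(1,n):
            if st[i,4]<100: continue
            pts=np.argwhere(l==i)[:,::-1];w=unproj('top',pts,z)[:,:2];c=w.mean(0)
            e,v=np.linalg.eigh(np.cov((w-c).T));v=v[:,1]*np.sign(v[0,1])
            print(nm,'px',ce[i].round(1),'n',st[i,4],'centroid',c.round(1),'yaw',np.arctan2(v[1],v[0]).round(3))
E
python3 - <<'E'
from h import *
a=cv2.imread('pics/top0.png')[:,:,::-1].copy()
print(cv2.cvtColor(a,cv2.COLOR_RGB2HSV)[[160,165,160,201,215],[352,378,407,404,300]])
print('t0');det(a);print('now');det()
E
```

```text
[[ 14 175 147]
 [ 15 196 129]
 [ 20  37 145]
 [ 21  26 204]
 [ 16 125 191]]
t0
paddle px [352.3 159.6] n 264 centroid [ 594.2 -190.1] yaw -0.034
paddle px [377.5 160.6] n 269 centroid [ 591.5 -287.5] yaw -0.03
mould px [406.1 160.8] n 279 centroid [ 589.5 -396. ] yaw -0.036
mould px [404.8 200.8] n 295 centroid [ 434.5 -390.1] yaw -0.169
now
paddle px [352.3 159.7] n 266 centroid [ 593.6 -190.1] yaw -0.035
paddle px [377.5 160.7] n 272 centroid [ 591.  -287.7] yaw -0.025
mould px [406. 161.] n 284 centroid [ 588.7 -395.7] yaw -0.052
mould px [404.8 200.8] n 296 centroid [ 434.4 -390.1] yaw -0.165
```

```bash
python3 -m jog '[[[0,0,0],[0.006,0.042,0.004],0.6],[[0,0,0],[0.006,0.042,0.004],0.6],[[0,0,0],[0.006,0.042,0.004],0.6],[[0,0,0],[0.006,0.042,0.004],0.6],[[0,0,0],[0.006,0.042,0.004],0.6],[[0,0,0],[0.006,0.042,0.004],0.6],[[0,0,0],[0.006,0.042,0.004],0.6],[[0,0,0],[0,0,0.04],0.6],[[0,0,0],[0,0,0.04],0.6],[[0,0,0],[0,0,0],0.6]]'
python3 -c "
from h import *
plan((597,-190.5,28),-0.02)"
```

```text
clock: 7.95
eef_pos: [580.9, -182.8, 82.2]
tcp_rot: [-3.139, 0.01, -0.026]
contact_force: [-1.0, 0.2, -0.0]
opening: 0.795
grasp_force: 0.0
at [ 580.9 -182.8   82.2] turn [-0.003  0.01  -0.006] then shift mm [16.3  7.4 54.2]
```

```bash
python3 -m jog '[[[-0.003,0.01,-0.006],[0,0,0],0.6],[[0,0,0],[0.016,0.007,0],0.6],[[0,0,0],[0,0,0.02],0.6],[[0,0,0],[0,0,0.02],0.6],[[0,0,0],[0,0,0.013],0.6],[[0,0,0],[0,0,0],0.6]]'
python3 -c "
from h import *
plan((597,-190.5,28),-0.02)"
```

```text
clock: 8.55
eef_pos: [601.2, -190.7, 35.3]
tcp_rot: [3.139, -0.009, -0.019]
contact_force: [0.1, 1.1, 0.4]
opening: 0.794
grasp_force: 0.0
at [ 601.2 -190.7   35.3] turn [ 0.003 -0.009  0.001] then shift mm [-4.2 -0.1  7.3]
```

```bash
python3 -m jog '[[[0,0,0],[-0.003,0,0.006],0.6],[[0,0,0],[0,0,0],0.6],[[0,0,0],[0,0,0],0.6]]'
python3 -m jog '[[[0,0,0],[0,0,0],-0.2],[[0,0,0],[0,0,0],-0.2],[[0,0,0],[0,0,0],-0.2],[[0,0,0],[0,0,0],-0.2],[[0,0,0],[0,0,0],-0.2]]' 45
```

```text
clock: 8.85
eef_pos: [598.8, -191.1, 30.1]
tcp_rot: [3.138, -0.011, -0.019]
contact_force: [-0.7, -0.3, -0.4]
opening: 0.803
grasp_force: 0.0
clock: 9.35
eef_pos: [598.9, -191.1, 30.3]
tcp_rot: [3.138, -0.011, -0.019]
contact_force: [-2.1, 0.2, 6.3]
opening: 0.52
grasp_force: 45.9
```

```bash
python3 -m jog '[[[0,0,0],[0,0,-0.02],-0.2],[[0,0,0],[0,0,-0.04],-0.2],[[0,0,0],[0,0,-0.04],-0.2],[[0,0,0],[0,0,-0.02],-0.2],[[0,0,0],[0,0,0],-0.2]]'
python3 -c "
from h import *
plan((5,125,150),0,True);det()"
```

```text
clock: 9.85
eef_pos: [599.3, -191.2, 153.1]
tcp_rot: [3.137, -0.016, -0.019]
contact_force: [1.3, 0.3, -0.6]
opening: 0.52
grasp_force: 46.7
at [ 599.3 -191.2  153.1] turn [ 0.005 -0.016  0.008] then shift mm [ -59.9 -425.3    3.1]
paddle px [378.3 161.4] n 225 centroid [ 588.3 -290.7] yaw -0.107
mould px [356.7 150.8] n 620 centroid [ 626.4 -206.1] yaw 1.457
mould px [406.7 158.5] n 222 centroid [ 598.8 -398.6] yaw 0.129
mould px [339.8 186.3] n 1217 centroid [ 486.9 -142.4] yaw -0.087
mould px [407.7 200.8] n 150 centroid [ 434.7 -401.3] yaw -0.132
```

```bash
python3 -m jog '[[[0.005,-0.016,0.008],[0,0,0],-0.2],[[0,0,0],[-0.006,-0.042,0],-0.2],[[0,0,0],[-0.006,-0.042,0],-0.2],[[0,0,0],[-0.006,-0.042,0],-0.2],[[0,0,0],[-0.006,-0.042,0],-0.2],[[0,0,0],[-0.006,-0.042,0],-0.2],[[0,0,0],[-0.006,-0.042,0],-0.2],[[0,0,0],[-0.006,-0.042,0],-0.2],[[0,0,0],[-0.006,-0.042,0],-0.2],[[0,0,0],[-0.006,-0.042,0],-0.2],[[0,0,0],[-0.006,-0.042,0],-0.2]]'
python3 -m jog '[[[0,0,0],[0,0,0],-0.2],[[0,0,0],[0,0,0],-0.2],[[0,0,0],[0,0,0],-0.2]]'
python3 -c "
from h import *
plan((5,125,41.5),0,True);det()
f=r.grab_frame('wrist');cv2.imwrite('pics/w3.png',f[:,:,::-1])"
```

```text
clock: 11.0
eef_pos: [547.4, 232.2, 148.7]
tcp_rot: [-3.141, 0.009, -0.027]
contact_force: [-0.2, -0.4, -1.7]
opening: 0.518
grasp_force: 50.3
clock: 11.3
eef_pos: [548.2, 229.8, 149.4]
tcp_rot: [-3.141, 0.008, -0.028]
contact_force: [-0.2, -0.1, -0.2]
opening: 0.519
grasp_force: 50.4
at [548.2 229.8 149.4] turn [-0.001  0.008 -0.001] then shift mm [  2.5  -5.7 107.9]
paddle px [377.5 160.5] n 266 centroid [ 591.8 -287.7] yaw -0.038
mould px [406.1 160.8] n 285 centroid [ 589.7 -396.2] yaw -0.057
mould px [404.8 200.9] n 297 centroid [ 434.2 -390.1] yaw -0.166
```

View pics/w3.png

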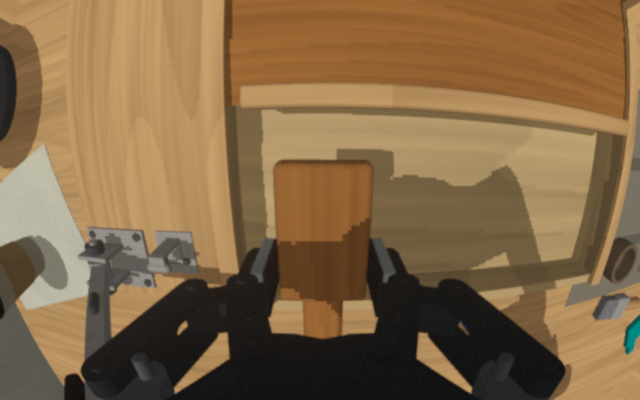

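Wrist view: the lid is clear of the bay, and paddle_a sits squarely in the jaws (275–372, 160–300) over the bay. The lever is to the left at (95,300), clear. Lowering.

```bash
python3 -m jog '[[[0,0.008,0],[0.003,0,0.02],-0.2],[[0,0,0],[0,0,0.03],-0.2],[[0,0,0],[0,0,0.03],-0.2],[[0,0,0],[0,0,0.018],-0.2],[[0,0,0],[0,0,0.008],-0.2],[[0,0,0],[0,0,0],-0.2],[[0,0,0],[0,0,0],-0.2]]'
```

```text
clock: 12.1
eef_pos: [552.5, 230.7, 45.4]
tcp_rot: [-3.139, -0.003, -0.028]
contact_force: [0.9, 0.6, -0.5]
opening: 0.517
grasp_force: 50.3
```

```bash
python3 -m jog '[[[0,0,0],[0,0,0.002],-0.2],[[0,0,0],[0,0,0.002],-0.2],[[0,0,0],[0,0,0],-0.2]]'
python3 -m jog '[[[0,0,0],[0,0,0],0.35],[[0,0,0],[0,0,0],0.35],[[0,0,0],[0,0,0],0.35],[[0,0,0],[0,0,-0.02],0.35],[[0,0,0],[0,0,-0.04],0.35],[[0,0,0],[0,0,-0.04],0.6],[[0,0,0],[0,0,-0.02],0.6],[[0,0,0],[0,0,0],0.6]]'
python3 -c "
from h import *
plan((595,-288.5,140),-0.025);det()"
```

```text
clock: 12.4
eef_pos: [552.0, 231.1, 41.0]
tcp_rot: [-3.139, -0.003, -0.027]
contact_force: [0.3, 0.4, -1.7]
opening: 0.521
grasp_force: 50.3
clock: 13.2
eef_pos: [553.5, 231.6, 164.2]
tcp_rot: [-3.137, -0.008, -0.027]
contact_force: [-0.4, -0.2, -0.7]
opening: 0.797
grasp_force: 0.0
at [553.5 231.6 164.2] turn [-0.004 -0.008 -0.002] then shift mm [ 54.5 518.9  24.2]
paddle px [377.6 160.9] n 274 centroid [ 590.5 -287.9] yaw -0.023
mould px [406. 161.] n 288 centroid [ 589.  -395.9] yaw -0.066
mould px [404.8 200.9] n 297 centroid [ 434.2 -390.1] yaw -0.166
```

Paddle_a released. On to paddle_b.

```bash
python3 -m jog '[[[-0.004,-0.008,-0.002],[0,0,0],0.6],[[0,0,0],[0.004,0.045,0],0.6],[[0,0,0],[0.005,0.045,0],0.6],[[0,0,0],[0.005,0.045,0],0.6],[[0,0,0],[0.005,0.045,0],0.6],[[0,0,0],[0.005,0.045,0],0.6],[[0,0,0],[0.005,0.045,0],0.6],[[0,0,0],[0.005,0.045,0],0.6],[[0,0,0],[0.005,0.045,0],0.6],[[0,0,0],[0.005,0.045,0],0.6],[[0,0,0],[0.005,0.045,0],0.6],[[0,0,0],[0.005,0.045,0.01],0.6]]'
python3 -m jog '[[[0,0,0],[0,0.024,0.03],0.6],[[0,0,0],[0,0,0.03],0.6],[[0,0,0],[0,0,0],0.6],[[0,0,0],[0,0,0],0.6],[[0,0,0],[0,0,0],0.6]]'
python3 -c "
from h import *
plan((595,-288.5,31),-0.025)"
```

```text
clock: 14.45
eef_pos: [592.9, -267.3, 150.3]
tcp_rot: [3.14, 0.007, -0.025]
contact_force: [1.1, -0.0, 0.1]
opening: 0.802
grasp_force: 0.0
clock: 14.95
eef_pos: [592.7, -289.1, 92.2]
tcp_rot: [3.139, 0.005, -0.024]
contact_force: [0.7, -0.4, -0.3]
opening: 0.798
grasp_force: 0.0
at [ 592.7 -289.1   92.2] turn [0.002 0.005 0.001] then shift mm [ 2.2 -0.7 61.2]
```

```bash
python3 -m jog '[[[0.002,0.005,0],[0.002,0,0],0.6],[[0,0,0],[0,0,0.025],0.6],[[0,0,0],[0,0,0.025],0.6],[[0,0,0],[0,0,0.011],0.6],[[0,0,0],[0,0,0],0.6],[[0,0,0],[0,0,0],0.6]]'
python3 -m jog '[[[0,0,0],[0,0,0],-0.2],[[0,0,0],[0,0,0],-0.2],[[0,0,0],[0,0,0],-0.2],[[0,0,0],[0,0,0],-0.2]]' 50
python3 -m jog '[[[0,0,0],[0,0,-0.02],-0.2],[[0,0,0],[0,0,-0.04],-0.2],[[0,0,0],[0,0,-0.04],-0.2],[[0,0,0],[0,0,-0.02],-0.2],[[0,0,0],[0,0,0],-0.2],[[0,0,0],[0,0,0],-0.2]]'
python3 -c "
from h import *
plan((5,40,150),0,True)"
```

```text
clock: 15.55
eef_pos: [594.7, -289.7, 31.4]
tcp_rot: [3.141, -0.0, -0.025]
contact_force: [1.3, -1.1, 1.0]
opening: 0.801
grasp_force: 0.0
clock: 15.95
eef_pos: [594.9, -290.0, 32.1]
tcp_rot: [3.141, -0.001, -0.025]
contact_force: [-1.5, 0.4, 6.4]
opening: 0.518
grasp_force: 50.6
clock: 16.55
eef_pos: [594.1, -289.6, 150.7]
tcp_rot: [3.141, 0.0, -0.025]
contact_force: [-0.7, 0.4, -1.5]
opening: 0.516
grasp_force: 51.6
at [ 594.1 -289.6  150.7] turn [0.    0.    0.002] then shift mm [ -57.4 -438.8    0.7]
```

```bash
python3 -m jog '[[[0,0,0],[-0.006,-0.044,0],-0.2],[[0,0,0],[-0.006,-0.044,0],-0.2],[[0,0,0],[-0.006,-0.044,0],-0.2],[[0,0,0],[-0.006,-0.044,0],-0.2],[[0,0,0],[-0.006,-0.044,0],-0.2],[[0,0,0],[-0.006,-0.044,0],-0.2],[[0,0,0],[-0.006,-0.044,0],-0.2],[[0,0,0],[-0.006,-0.044,0],-0.2],[[0,0,0],[-0.006,-0.044,0],-0.2],[[0,0,0],[-0.003,-0.042,0],-0.2],[[0,0,0],[0,0,0],-0.2],[[0,0,0],[0,0,0],-0.2]]'
python3 -m jog '[[[0,0,0],[0,0,0.03],-0.2],[[0,0,0],[0,0,0.03],-0.2],[[0,0,0],[0,0,0],-0.2],[[0,0,0],[0,0,0],-0.2]]'
python3 -c "
from h import *
plan((5,40,42),0,True);det()"
```

```text
clock: 17.75
eef_pos: [547.0, 150.3, 148.9]
tcp_rot: [3.141, 0.003, -0.023]
contact_force: [0.8, -0.8, -1.5]
opening: 0.516
grasp_force: 51.6
clock: 18.15
eef_pos: [547.6, 148.5, 89.9]
tcp_rot: [3.141, 0.003, -0.026]
contact_force: [0.5, 0.3, -0.5]
opening: 0.513
grasp_force: 51.6
at [547.6 148.5  89.9] turn [0.001 0.003 0.001] then shift mm [ 0.9 -2.1 47.9]
mould px [406. 161.] n 291 centroid [ 588.9 -395.8] yaw -0.073
mould px [404.8 200.9] n 297 centroid [ 434.2 -390.1] yaw -0.166
```

```bash
python3 -m jog '[[[0,0.003,0],[0,-0.002,0.02],-0.2],[[0,0,0],[0,0,0.02],-0.2],[[0,0,0],[0,0,0.006],-0.2],[[0,0,0],[0,0,0.003],-0.2],[[0,0,0],[0,0,0],-0.2],[[0,0,0],[0,0,0],-0.2]]'
python3 -m jog '[[[0,0,0],[0,0,0],0.35],[[0,0,0],[0,0,0],0.35],[[0,0,0],[0,0,0],0.35],[[0,0,0],[0,0,-0.02],0.35],[[0,0,0],[0,0,-0.04],0.35],[[0,0,0],[0,0,-0.04],0.6],[[0,0,0],[0,0,-0.02],0.6],[[0,0,0],[0,0,0],0.6]]'
python3 -c "
from h import *
plan((591,-397,140),-0.04);det()"
```

```text
clock: 18.8
eef_pos: [551.1, 151.3, 46.9]
tcp_rot: [-3.141, -0.008, -0.025]
contact_force: [-8.5, -9.3, 42.0]
opening: 0.515
grasp_force: 88.6
clock: 19.6
eef_pos: [550.5, 152.2, 165.9]
tcp_rot: [-3.139, -0.009, -0.026]
contact_force: [0.2, -0.9, 1.3]
opening: 0.801
grasp_force: 0.0
at [550.5 152.2 165.9] turn [-0.002 -0.009  0.015] then shift mm [ 62.4 547.1  25.9]
mould px [406.  160.8] n 285 centroid [ 589.5 -396. ] yaw -0.062
mould px [404.8 200.9] n 297 centroid [ 434.2 -390.1] yaw -0.166
```

Unexpected 42 N at 5 mm too high. Looking.

```bash
python3 -m jog '[[[0,0,0],[-0.03,0.01,-0.04],0.6],[[0,0,0],[-0.03,0.01,-0.04],0.6],[[0,0,0],[0,0,-0.04],0.6],[[0,0,0],[0,0,0],0.6],[[0,0,0],[0,0,0],0.6],[[0,0,0],[0,0,0],0.6]]'
python3 -c "
from h import *
ps=pose();f=r.grab_frame('wrist');np.savez('pics/w4.npz',f=f,p=ps[0],q=ps[1])
cv2.imwrite('pics/r4.png',rectify('wrist',440,640,-90,310,10,2,f,ps))"
```

```text
clock: 20.25
eef_pos: [487.8, 133.4, 278.1]
tcp_rot: [3.141, 0.0, -0.025]
contact_force: [-0.1, 0.5, -0.8]
opening: 0.802
grasp_force: 0.0
```

View pics/r4.png

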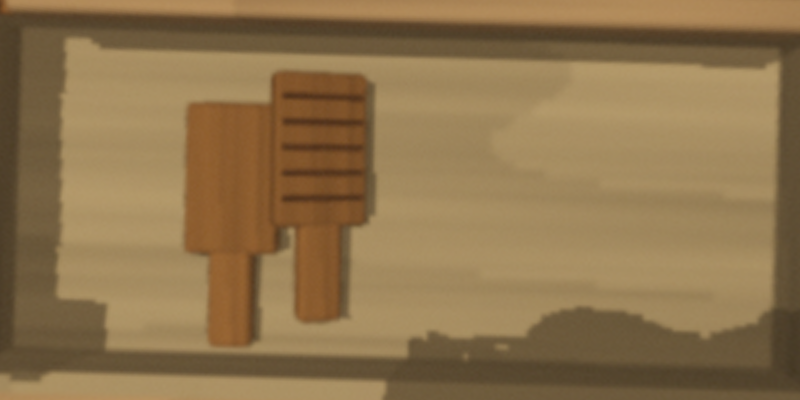

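Rectified view: paddle_b (272–368, 70–322) is leaning on the edge of paddle_a (185–275), which has been shifted about 35 mm to the right since I placed it. I'll nudge paddle_b to the right with closed fingertips just above paddle_a, so that it drops flat.

```bash
python3 -m jog '[[[0,0,0],[0.032,-0.035,0.03],-1],[[0,0,0],[0.034,-0.033,0.03],-1],[[0,0,0],[0,0,0.04],-1],[[0,0,0],[0,0,0.04],-1],[[0,0,0],[0,0,0.04],-1],[[0,0,0],[0,0,0.02],-1],[[0,0,0],[0,0,0],-1],[[0,0,0],[0,0,0],-1],[[0,0,0],[0,0,0],-1]]'
python3 -c "
from h import *
plan((552,201,54),-0.025)"
```

```text
clock: 21.2
eef_pos: [549.9, 192.9, 87.3]
tcp_rot: [-3.141, -0.003, -0.025]
contact_force: [0.2, 1.8, -0.5]
opening: -0.0
grasp_force: 0.0
at [549.9 192.9  87.3] turn [-0.001 -0.003 -0.   ] then shift mm [ 1.9 -8.1 33.3]
```

```bash
python3 -m jog '[[[0,0,0],[0.002,-0.008,0],-1],[[0,0,0],[0,0,0.015],-1],[[0,0,0],[0,0,0.013],-1],[[0,0,0],[0,0,0.004],-1],[[0,0,0],[0,0,0],-1],[[0,0,0],[0,0,0],-1]]'
python3 -m jog '[[[0,0,0],[0,0.004,0],-1],[[0,0,0],[0,0.004,0],-1],[[0,0,0],[0,0.004,0],-1],[[0,0,0],[0,0,0],-1]]'
python3 -m jog '[[[0,0,0],[0,0.004,0],-1],[[0,0,0],[0,0.004,0],-1],[[0,0,0],[0,0.004,0],-1],[[0,0,0],[0,0,0],-1]]'
```

```text
clock: 21.8
eef_pos: [551.3, 200.5, 54.1]
tcp_rot: [3.141, -0.001, -0.025]
contact_force: [-0.9, -0.8, 1.0]
opening: -0.002
grasp_force: 0.0
clock: 22.2
eef_pos: [551.1, 188.0, 54.5]
tcp_rot: [3.142, -0.002, -0.026]
contact_force: [-0.5, -0.3, 0.3]
opening: -0.002
grasp_force: 0.0
clock: 22.6
eef_pos: [550.7, 176.1, 54.3]
tcp_rot: [3.141, -0.002, -0.026]
contact_force: [0.1, -0.0, 0.6]
opening: 0.002
grasp_force: 0.0
```

```bash
python3 -m jog '[[[0,0,0],[0,0.005,0],-1],[[0,0,0],[0,0.005,0],-1],[[0,0,0],[0,0,0],-1],[[0,0,0],[0,0,-0.04],-1],[[0,0,0],[0,0,-0.04],0.6],[[0,0,0],[-0.03,0.005,-0.04],0.6],[[0,0,0],[-0.03,0.005,-0.04],0.6],[[0,0,0],[0,0,-0.04],0.6],[[0,0,0],[0,0,0],0.6],[[0,0,0],[0,0,0],0.6],[[0,0,0],[0,0,0],0.6]]'
python3 -c "
from h import *
ps=pose();f=r.grab_frame('wrist');np.savez('pics/w5.npz',f=f,p=ps[0],q=ps[1])
cv2.imwrite('pics/r5.png',rectify('wrist',440,640,-90,310,10,2,f,ps));det()
plan((591,-397,140),-0.04)"
```

```text
clock: 23.7
eef_pos: [489.8, 158.1, 252.9]
tcp_rot: [3.141, -0.001, -0.025]
contact_force: [0.6, -0.5, -0.2]
opening: 0.796
grasp_force: 0.0
mould px [406.1 160.7] n 282 centroid [ 589.9 -396.2] yaw -0.048
mould px [404.8 200.8] n 296 centroid [ 434.4 -390.1] yaw -0.165
at [489.7 158.  252.4] turn [0.001 0.    0.015] then shift mm [123.4 550.5 112.4]
```

View pics/r5.png

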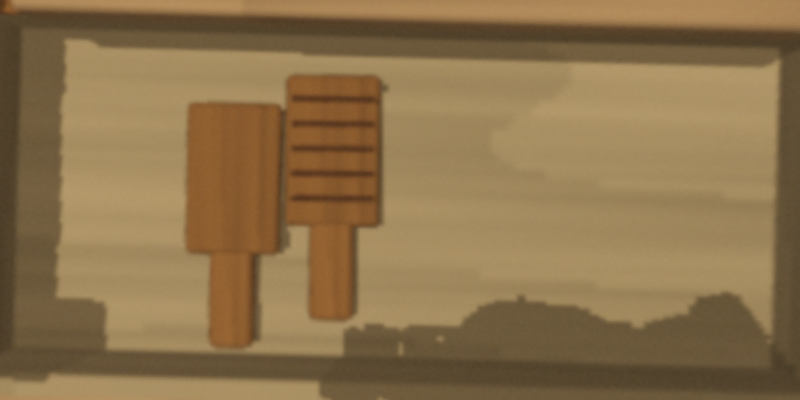

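Both paddles now lie flat and side by side: (187–282) and (287–382). Now mould_b.

```bash
python3 -m jog '[[[0,0,0.015],[0,0,0],0.6],[[0,0,0],[0.01,0.044,0.005],0.6],[[0,0,0],[0.01,0.044,0.005],0.6],[[0,0,0],[0.01,0.044,0.005],0.6],[[0,0,0],[0.01,0.044,0.005],0.6],[[0,0,0],[0.01,0.044,0.005],0.6],[[0,0,0],[0.01,0.044,0.005],0.6],[[0,0,0],[0.01,0.044,0.005],0.6],[[0,0,0],[0.01,0.044,0.005],0.6],[[0,0,0],[0.01,0.044,0.01],0.6],[[0,0,0],[0.01,0.044,0.01],0.6],[[0,0,0],[0.01,0.044,0.01],0.6]]'
python3 -m jog '[[[0,0,0],[0.01,0.044,0.02],0.6],[[0,0,0],[0.004,0.024,0.03],0.6],[[0,0,0],[0,0,0.03],0.6],[[0,0,0],[0,0,0.01],0.6],[[0,0,0],[0,0,0],0.6],[[0,0,0],[0,0,0],0.6],[[0,0,0],[0,0,0],0.6]]'
python3 -c "
from h import *
plan((591,-397,33),-0.04)"
```

```text
clock: 25.0
eef_pos: [580.6, -331.7, 182.5]
tcp_rot: [-3.141, -0.001, -0.041]
contact_force: [0.5, 1.6, 0.3]
opening: 0.8
grasp_force: 0.0
clock: 25.7
eef_pos: [593.3, -398.3, 96.0]
tcp_rot: [3.14, -0.004, -0.039]
contact_force: [-0.1, 0.1, 1.2]
opening: 0.799
grasp_force: 0.0
at [ 593.3 -398.3   96. ] turn [ 0.001 -0.004  0.001] then shift mm [-2.4 -1.2 63. ]
```

```bash
python3 -m jog '[[[0,0,0],[-0.002,-0.001,0],0.6],[[0,0,0],[0,0,0.025],0.6],[[0,0,0],[0,0,0.025],0.6],[[0,0,0],[0,0,0.012],0.6],[[0,0,0],[0,0,0],0.6],[[0,0,0],[0,0,0],0.6]]'
python3 -m jog '[[[0,0,0],[0,0,0],-0.2],[[0,0,0],[0,0,0],-0.2],[[0,0,0],[0,0,0],-0.2],[[0,0,0],[0,0,0],-0.2]]' 60
python3 -m jog '[[[0,0,0],[0,0,-0.02],-0.2],[[0,0,0],[0,0,-0.04],-0.2],[[0,0,0],[0,0,-0.04],-0.2],[[0,0,0],[0,0,-0.02],-0.2],[[0,0,0],[0,0,0],-0.2],[[0,0,0],[0,0,0],-0.2]]'
python3 -c "
from h import *
plan((-3,-55,150),0,True)"
```

```text
clock: 26.3
eef_pos: [590.9, -397.4, 33.0]
tcp_rot: [3.141, -0.003, -0.04]
contact_force: [0.4, 0.1, -0.4]
opening: 0.795
grasp_force: 0.0
clock: 26.7
eef_pos: [591.4, -397.9, 33.9]
tcp_rot: [3.14, -0.004, -0.04]
contact_force: [0.1, 0.7, 6.6]
opening: 0.518
grasp_force: 63.3
clock: 27.3
eef_pos: [589.9, -397.1, 151.9]
tcp_rot: [3.142, -0.002, -0.04]
contact_force: [-0.1, -0.0, -2.2]
opening: 0.518
grasp_force: 62.4
at [ 589.9 -397.1  151.9] turn [ 0.    -0.002 -0.013] then shift mm [ -64.1 -451.3    1.9]
```

```bash
python3 -m jog '[[[0,0,-0.013],[0,0,0],-0.2],[[0,0,0],[-0.006,-0.045,0],-0.2],[[0,0,0],[-0.006,-0.045,0],-0.2],[[0,0,0],[-0.006,-0.045,0],-0.2],[[0,0,0],[-0.006,-0.045,0],-0.2],[[0,0,0],[-0.006,-0.045,0],-0.2],[[0,0,0],[-0.006,-0.045,0],-0.2],[[0,0,0],[-0.006,-0.045,0],-0.2],[[0,0,0],[-0.006,-0.045,0],-0.2],[[0,0,0],[-0.008,-0.045,0],-0.2],[[0,0,0],[-0.008,-0.045,0],-0.2],[[0,0,0],[0,0,0],-0.2]]'
python3 -m jog '[[[0,0,0],[0,0,0.02],-0.2],[[0,0,0],[0,0,0.02],-0.2],[[0,0,0],[0,0,0],-0.2],[[0,0,0],[0,0,0],-0.2]]'
python3 -c "
from h import *
plan((-3,-55,45),0,True);det()
ps=pose();f=r.grab_frame('wrist');cv2.imwrite('pics/w6.png',f[:,:,::-1])"
```

```text
clock: 28.5
eef_pos: [536.5, 58.7, 150.4]
tcp_rot: [-3.141, 0.001, -0.023]
contact_force: [-0.3, -0.8, -1.0]
opening: 0.52
grasp_force: 62.5
clock: 28.9
eef_pos: [537.8, 53.9, 111.1]
tcp_rot: [3.141, 0.0, -0.027]
contact_force: [0.3, -0.4, -1.9]
opening: 0.517
grasp_force: 62.4
at [537.8  53.9 111.1] turn [ 0.  0. -0.] then shift mm [ 0.1 -1.9 66.1]
mould px [404.8 201. ] n 295 centroid [ 433.9 -390.1] yaw -0.169
```

View pics/w6.png

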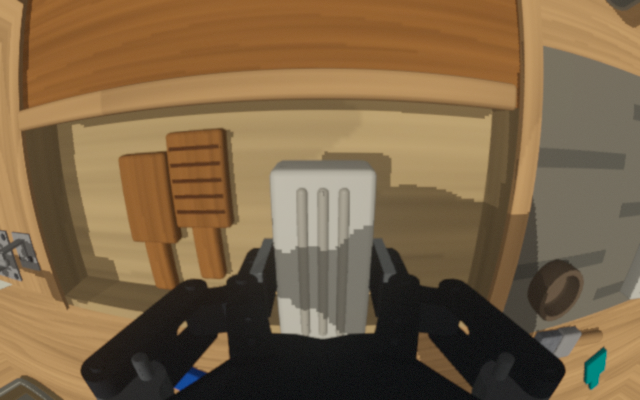

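Wrist view: mould_b is held squarely (272–375, 165–335), and the paddles are clear to the left. Lower and release, then go to mould_a.

```bash
python3 -m jog '[[[0,0,0],[0,0,0.02],-0.2],[[0,0,0],[0,0,0.02],-0.2],[[0,0,0],[0,0,0.015],-0.2],[[0,0,0],[0,0,0.009],-0.2],[[0,0,0],[0,0,0],-0.2],[[0,0,0],[0,0,0.003],-0.2],[[0,0,0],[0,0,0],-0.2]]'
python3 -m jog '[[[0,0,0],[0,0,0],0.35],[[0,0,0],[0,0,0],0.35],[[0,0,0],[0,0,0],0.35],[[0,0,0],[0,0,-0.02],0.35],[[0,0,0],[0,0,-0.04],0.35],[[0,0,0],[0,0,-0.04],0.6],[[0,0,0],[0,0,-0.02],0.6],[[0,0,0],[0,0,0],0.6]]'
python3 -c "
from h import *
plan((436,-391,100),-0.167);det()"
```

```text
clock: 29.7
eef_pos: [539.2, 54.3, 45.5]
tcp_rot: [-3.141, -0.003, -0.027]
contact_force: [0.0, 0.1, -1.2]
opening: 0.52
grasp_force: 62.6
clock: 30.5
eef_pos: [540.5, 54.5, 168.3]
tcp_rot: [-3.141, -0.008, -0.027]
contact_force: [0.4, 0.5, -0.6]
opening: 0.801
grasp_force: 0.0
at [540.5  54.5 168.3] turn [-0.001 -0.008  0.14 ] then shift mm [-29.  456.7  68.3]
mould px [404.8 200.9] n 297 centroid [ 434.2 -390.1] yaw -0.166
```

```bash
python3 -m jog '[[[0,-0.008,0.14],[0,0,0],0.6],[[0,0,0],[-0.003,0.045,0],0.6],[[0,0,0],[-0.003,0.045,0],0.6],[[0,0,0],[-0.003,0.045,0],0.6],[[0,0,0],[-0.003,0.045,0],0.6],[[0,0,0],[-0.003,0.045,0],0.6],[[0,0,0],[-0.003,0.045,0],0.6],[[0,0,0],[-0.003,0.045,0],0.6],[[0,0,0],[-0.003,0.045,0],0.6],[[0,0,0],[-0.003,0.045,0],0.6],[[0,0,0],[-0.002,0.045,0.01],0.6],[[0,0,0],[0,0.007,0.02],0.6]]'
python3 -m jog '[[[0,0,0],[0,0,0.035],0.6],[[0,0,0],[0,0,0],0.6],[[0,0,0],[0,0,0],0.6],[[0,0,0],[0,0,0],0.6]]'
python3 -c "
from h import *
plan((436,-391,33),-0.167)"
```

```text
clock: 31.75
eef_pos: [432.9, -396.1, 134.7]
tcp_rot: [3.139, 0.004, -0.17]
contact_force: [1.2, 0.7, -0.0]
opening: 0.804
grasp_force: 0.0
clock: 32.15
eef_pos: [434.0, -391.4, 101.0]
tcp_rot: [3.141, 0.005, -0.167]
contact_force: [-0.0, -0.7, 0.2]
opening: 0.799
grasp_force: 0.0
at [ 434.  -391.4  101. ] turn [0.001 0.005 0.   ] then shift mm [ 2.  -0.7 68. ]
```

```bash
python3 -m jog '[[[0,0.005,0],[0.002,0,0],0.6],[[0,0,0],[0,0,0.03],0.6],[[0,0,0],[0,0,0.025],0.6],[[0,0,0],[0,0,0.012],0.6],[[0,0,0],[0,0,0],0.6],[[0,0,0],[0,0,0],0.6]]'
python3 -m jog '[[[0,0,0],[0,0,0],-0.2],[[0,0,0],[0,0,0],-0.2],[[0,0,0],[0,0,0],-0.2],[[0,0,0],[0,0,0],-0.2]]' 60
python3 -m jog '[[[0,0,0],[0,0,-0.02],-0.2],[[0,0,0],[0,0,-0.04],-0.2],[[0,0,0],[0,0,-0.04],-0.2],[[0,0,0],[0,0,-0.02],-0.2],[[0,0,0],[0,0,0],-0.2],[[0,0,0],[0,0,0],-0.2]]'
python3 -c "
from h import *
plan((-3,-132,150),0,True)"
```

```text
clock: 32.75
eef_pos: [435.9, -392.1, 34.2]
tcp_rot: [3.141, 0.0, -0.167]
contact_force: [-0.2, -1.0, 0.6]
opening: 0.803
grasp_force: 0.0
clock: 33.15
eef_pos: [436.0, -392.4, 34.8]
tcp_rot: [3.14, -0.001, -0.167]
contact_force: [0.2, 1.1, 5.8]
opening: 0.523
grasp_force: 61.9
clock: 33.75
eef_pos: [435.4, -391.8, 153.6]
tcp_rot: [3.141, 0.0, -0.167]
contact_force: [-0.2, -0.4, -1.2]
opening: 0.525
grasp_force: 61.7
at [ 435.4 -391.8  153.6] turn [ 0.001  0.    -0.14 ] then shift mm [  90.5 -373.2    3.6]
```

```bash
python3 -m jog '[[[0,0,-0.14],[0,0,0],-0.2],[[0,0,0],[0.01,-0.042,0],-0.2],[[0,0,0],[0.01,-0.042,0],-0.2],[[0,0,0],[0.01,-0.042,0],-0.2],[[0,0,0],[0.01,-0.042,0],-0.2],[[0,0,0],[0.01,-0.042,0],-0.2],[[0,0,0],[0.01,-0.042,0],-0.2],[[0,0,0],[0.01,-0.042,0],-0.2],[[0,0,0],[0.01,-0.042,0],-0.2],[[0,0,0],[0.01,-0.037,0],-0.2],[[0,0,0],[0,0,0],-0.2],[[0,0,0],[0,0,0],-0.2]]'
python3 -m jog '[[[0,0,0],[0,0,0.02],-0.2],[[0,0,0],[0,0,0.02],-0.2],[[0,0,0],[0,0,0],-0.2],[[0,0,0],[0,0,0],-0.2]]'
python3 -c "
from h import *
plan((-3,-132,45),0,True);det()
ps=pose();f=r.grab_frame('wrist');cv2.imwrite('pics/w7.png',f[:,:,::-1])"
```

```text
clock: 34.95
eef_pos: [534.6, -20.6, 151.6]
tcp_rot: [3.141, 0.004, -0.025]
contact_force: [1.0, -0.8, -0.9]
opening: 0.521
grasp_force: 61.9
clock: 35.35
eef_pos: [534.7, -22.3, 112.6]
tcp_rot: [3.141, 0.003, -0.028]
contact_force: [0.3, 0.2, -0.9]
opening: 0.523
grasp_force: 61.8
at [534.7 -22.3 112.6] turn [ 0.     0.003 -0.001] then shift mm [ 1.2 -1.2 67.6]
```

View pics/w7.png

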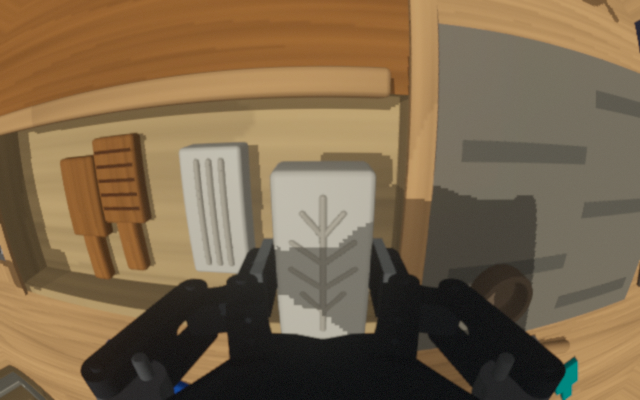

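Wrist view: mould_a (leaf) is held squarely (272–375, 165–335). mould_b lies flat and clear to the left (180–250), and the right wall is clear. Lowering.

```bash
python3 -m jog '[[[0,0.003,0],[0.001,-0.002,0.02],-0.2],[[0,0,0],[0,0,0.02],-0.2],[[0,0,0],[0,0,0.015],-0.2],[[0,0,0],[0,0,0.009],-0.2],[[0,0,0],[0,0,0],-0.2],[[0,0,0],[0,0,0.003],-0.2],[[0,0,0],[0,0,0],-0.2]]'
python3 -m jog '[[[0,0,0],[0,0,0],0.3],[[0,0,0],[0,0,0],0.3],[[0,0,0],[0,0,0],0.3]]'
python3 -m jog '[[[0,0,0],[0,0,-0.02],0.3],[[0,0,0],[0,0,-0.04],0.3],[[0,0,0],[0,0,-0.04],0.6],[[0,0,0],[-0.03,-0.03,-0.03],-1],[[0,0,0],[-0.03,-0.04,-0.03],-1],[[0,0,0],[0,-0.045,-0.03],-1],[[0,0,0],[0,-0.035,-0.03],-1],[[0,0,0],[0,0,0],-1],[[0,0,0],[0,0,0],-1],[[0,0,0],[0,0,0],-1]]'
python3 -c "
from h import *
ps=pose();f=r.grab_frame('wrist');np.savez('pics/w8.npz',f=f,p=ps[0],q=ps[1])
cv2.imwrite('pics/r8.png',rectify('wrist',440,700,-110,320,10,1.8,f,ps))
plan((110,0,140),0,True)"
```

```text
clock: 36.15
eef_pos: [537.1, -19.4, 46.6]
tcp_rot: [3.141, -0.003, -0.027]
contact_force: [0.5, -0.8, -1.5]
opening: 0.525
grasp_force: 61.9
clock: 36.45
eef_pos: [536.9, -19.4, 46.5]
tcp_rot: [3.141, -0.003, -0.027]
contact_force: [0.2, 0.2, -0.4]
opening: 0.648
grasp_force: 0.0
clock: 37.45
eef_pos: [484.7, 121.1, 257.3]
tcp_rot: [3.141, -0.0, -0.027]
contact_force: [0.6, -0.2, -0.7]
opening: 0.001
grasp_force: 0.0
at [484.6 120.8 257.1] turn [ 0.001  0.    -0.001] then shift mm [168.1   8.6 117.1]
```

View pics/r8.png

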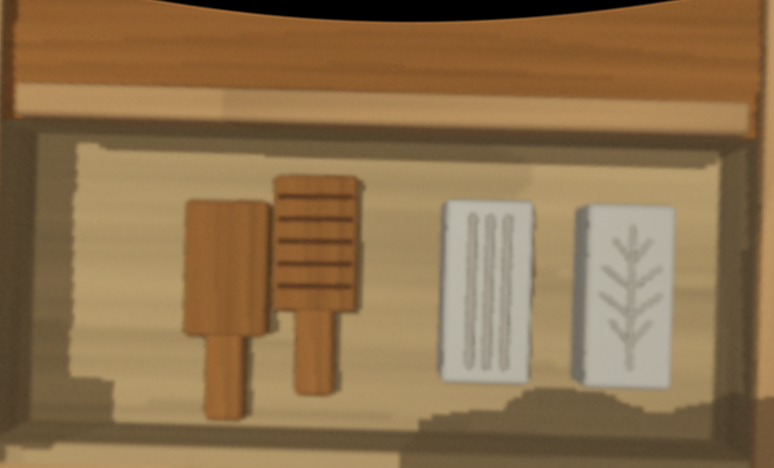

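All four lie flat in the bay with the moulds face up: paddles (183–270) and (275–358), mould_b (440–532), mould_a (575–672). Closing the lid from behind the batten.

```bash
python3 -m jog '[[[0,0,0],[0.044,0.002,0],-1],[[0,0,0],[0.044,0.002,0],-1],[[0,0,0],[0.044,0.002,0.01],-1],[[0,0,0],[0.044,0.002,0.02],-1],[[0,0,0],[0,0,0.04],-1],[[0,0,0],[0,0,0.04],-1],[[0,0,0],[0,0,0.04],-1],[[0,0,0],[0,0,0.02],-1],[[0,0,0],[0,0,0],-1],[[0,0,0],[0,0,0],-1]]'
python3 -c "
from h import *
plan((120,0,85),0,True)
plan((-54,0,85),0,True)"
```

```text
clock: 38.5
eef_pos: [661.2, 108.0, 88.0]
tcp_rot: [3.141, -0.0, -0.028]
contact_force: [0.5, -0.8, 0.1]
opening: 0.003
grasp_force: 0.0
at [661.2 108.   88. ] turn [ 0.    -0.    -0.001] then shift mm [1.3 0.5 3. ]
at [661.2 108.   88. ] turn [ 0.    -0.    -0.001] then shift mm [-172.7    0.5    3. ]
```

```bash
python3 -m jog '[[[0,0,0],[0,0,0.004],-1],[[0,0,0],[-0.01,0,0],-1],[[0,0,0],[-0.015,0,0],-1],[[0,0,0],[-0.015,0,0],-1],[[0,0,0],[-0.015,0,0],-1],[[0,0,0],[-0.015,0,0],-1],[[0,0,0],[-0.015,0,0],-1],[[0,0,0],[-0.015,0,0],-1],[[0,0,0],[-0.015,0,0],-1],[[0,0,0],[-0.015,0,0],-1],[[0,0,0],[-0.015,0,0],-1],[[0,0,0],[-0.01,0,0],-1]]'
python3 -m jog '[[[0,0,0],[-0.004,0,0],-1],[[0,0,0],[-0.004,0,0],-1],[[0,0,0],[0,0,0],-1]]'
python3 -c "
from h import *
plan((-54,0,85),0,True)"
```

```text
clock: 39.7
eef_pos: [506.2, 113.3, 85.6]
tcp_rot: [-3.141, -0.005, -0.027]
contact_force: [2.8, -1.0, 1.7]
opening: 0.003
grasp_force: 1.2
clock: 40.0
eef_pos: [498.4, 113.6, 84.5]
tcp_rot: [-3.142, -0.002, -0.027]
contact_force: [0.3, 0.5, 0.4]
opening: -0.002
grasp_force: 0.1
at [498.4 113.6  84.5] turn [-0.    -0.002 -0.   ] then shift mm [-9.9  1.7 -0.5]
```

```bash
python3 -m jog '[[[0,0,0],[-0.005,0,0],-1],[[0,0,0],[-0.003,0,0],-1],[[0,0,0],[-0.003,0,0],-1],[[0,0,0],[0,0,0],-1]]'
python3 -m jog '[[[0,0,0],[-0.002,0,0],-1],[[0,0,0],[0,0,0],-1]]'
```

```text
clock: 40.4
eef_pos: [486.9, 113.8, 84.1]
tcp_rot: [3.141, -0.001, -0.027]
contact_force: [-0.1, -0.7, -0.6]
opening: 0.001
grasp_force: 0.3
clock: 40.6
eef_pos: [485.1, 113.8, 84.1]
tcp_rot: [3.141, -0.001, -0.027]
contact_force: [0.6, 0.2, 0.7]
opening: -0.0
grasp_force: 0.4
```

```bash
python3 -m jog '[[[0,0,0],[-0.002,0,0],-1],[[0,0,0],[-0.002,0,0],-1],[[0,0,0],[0,0,0],-1]]'
python3 -m jog '[[[0,0,0],[-0.002,0,0],-1],[[0,0,0],[0,0,0],-1]]'
```

```text
clock: 40.9
eef_pos: [483.8, 114.1, 84.6]
tcp_rot: [-3.141, -0.007, -0.027]
contact_force: [9.2, -1.7, -6.7]
opening: -0.002
grasp_force: 4.8
clock: 41.1
eef_pos: [483.7, 114.2, 84.9]
tcp_rot: [-3.141, -0.011, -0.027]
contact_force: [16.0, -3.2, -10.3]
opening: 0.001
grasp_force: 7.6
```

Lid is home: the fingertip geometry closes at 160 mm of travel and the stop pushes back 16 N. Next the lever path, pressing with closed fingertips.

```bash
python3 -m jog '[[[0,0,0],[0.012,0,0],-1],[[0,0,0],[0,0,-0.03],-1],[[0,0,0],[0,0,-0.04],-1],[[0,0,0],[0,0,-0.04],-1],[[0,0,0],[0,0,-0.04],-1],[[0,0,0],[0,0,-0.04],-1],[[0,0,0],[0,0,0],-1],[[0,0,0],[0,0,0],-1]]'
cat > lev.py <<'E'
from h import *
w=14.5;prev=None
for th in (0.942,0.8,0.65,0.5,0.35,0.2,0.1,0.0,-0.03):
    u=np.array([np.cos(th),np.sin(th)]);n=np.array([-np.sin(th),np.cos(th)])
    Q=np.array([0,70])+172*u+17*n+10*u
    p=np.array([-50,320-(Q[0]-w),Q[1]+25]);print(th,p.round(1),'' if prev is None else ('tool dy,dz',(-(p-prev)[1]).round(1),(-(p-prev)[2]).round(1)));prev=p
    if th==0.942: plan(p+[0,15,15],0,True)
E
python3 lev.py
python3 - <<'E'
from h import *
t=r.grab_frame('scene');a=np.ascontiguousarray(t[180:300,380:540]);cv2.imwrite('pics/s2.png',cv2.resize(a,None,fx=4,fy=4,interpolation=cv2.INTER_CUBIC)[:,:,::-1])
for y,z,j in((233,219,0),): 
    print(proj('scene',c2w(CASE,[(-50,233,219),(-50,320,70)]))-[380,180])
E
```

```text
clock: 41.9
eef_pos: [491.1, 113.7, 274.8]
tcp_rot: [-3.141, -0.003, -0.027]
contact_force: [0.4, 0.5, -0.1]
opening: -0.002
grasp_force: 0.0
0.942 [-50.  241.2 252.2] 
at [491.1 113.7 274.8] turn [-0.    -0.003 -0.   ] then shift mm [   1.5 -254.6    7.6]
0.8 [-50.  219.9 237.4] ('tool dy,dz', np.float64(21.3), np.float64(14.8))
0.65 [-50.  199.9 218.7] ('tool dy,dz', np.float64(20.0), np.float64(18.7))
0.5 [-50.  182.9 197.2] ('tool dy,dz', np.float64(17.0), np.float64(21.5))
0.35 [-50.  169.4 173.4] ('tool dy,dz', np.float64(13.6), np.float64(23.8))
0.2 [-50.  159.5 147.8] ('tool dy,dz', np.float64(9.9), np.float64(25.6))
0.1 [-50.  155.1 130.1] ('tool dy,dz', np.float64(4.4), np.float64(17.7))
0.0 [-50.  152.5 112. ] ('tool dy,dz', np.float64(2.6), np.float64(18.1))
-0.03 [-50.  152.1 106.5] ('tool dy,dz', np.float64(0.4), np.float64(5.5))
[[ 84.59506192  36.20815282]
 [105.44716083  81.16268429]]
```

View pics/s2.png

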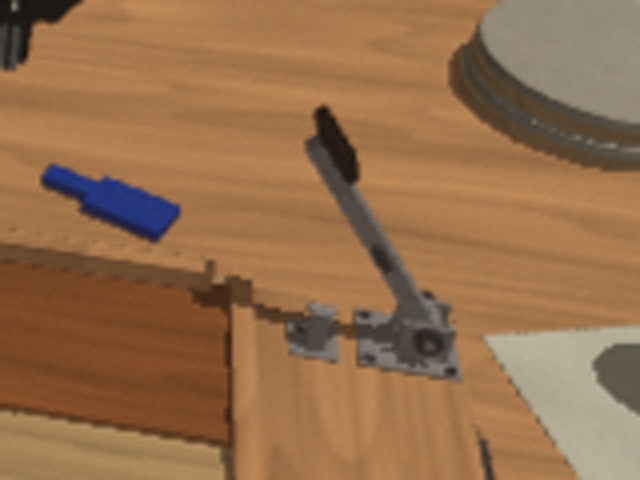

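Scene crop: the lever is up, with its pad at (338,143), exactly where predicted (338,145). Moving over it to the hinge side.

```bash
python3 -m jog '[[[0,0,0],[0,0,-0.035],-1],[[0,0,0],[0.001,-0.043,0],-1],[[0,0,0],[0,-0.043,0],-1],[[0,0,0],[0,-0.043,0],-1],[[0,0,0],[0,-0.043,0],-1],[[0,0,0],[0,-0.043,0],-1],[[0,0,0],[0,-0.04,0],-1],[[0,0,0],[0,0,0.03],-1],[[0,0,0],[0,0,0],-1],[[0,0,0],[0,0,0],-1],[[0,0,0],[0,0,0],-1]]'
python3 lev.py | grep at
```

```text
clock: 43.05
eef_pos: [499.3, 367.9, 279.5]
tcp_rot: [3.141, -0.002, -0.028]
contact_force: [-0.1, 0.9, 0.2]
opening: 0.0
grasp_force: 0.0
at [499.3 367.9 279.5] turn [ 0.001 -0.002 -0.001] then shift mm [ 0.2 -0.3 12.3]
0.8 [-50.  219.9 237.4] ('tool dy,dz', np.float64(21.3), np.float64(14.8))
0.65 [-50.  199.9 218.7] ('tool dy,dz', np.float64(20.0), np.float64(18.7))
0.5 [-50.  182.9 197.2] ('tool dy,dz', np.float64(17.0), np.float64(21.5))
0.35 [-50.  169.4 173.4] ('tool dy,dz', np.float64(13.6), np.float64(23.8))
0.2 [-50.  159.5 147.8] ('tool dy,dz', np.float64(9.9), np.float64(25.6))
0.1 [-50.  155.1 130.1] ('tool dy,dz', np.float64(4.4), np.float64(17.7))
0.0 [-50.  152.5 112. ] ('tool dy,dz', np.float64(2.6), np.float64(18.1))
-0.03 [-50.  152.1 106.5] ('tool dy,dz', np.float64(0.4), np.float64(5.5))
```

```bash
python3 -m jog '[[[0,0,0],[0,0,0.012],-1],[[0,0,0],[0,0.008,0.008],-1],[[0,0,0],[0,0.007,0.007],-1],[[0,0,0],[0,0.011,0.007],-1],[[0,0,0],[0,0.011,0.008],-1],[[0,0,0],[0,0.01,0.009],-1],[[0,0,0],[0,0.01,0.01],-1],[[0,0,0],[0,0,0],-1]]'
python3 -m jog '[[[0,0,0],[0,0.009,0.01],-1],[[0,0,0],[0,0.008,0.011],-1],[[0,0,0],[0,0.007,0.012],-1],[[0,0,0],[0,0.007,0.012],-1],[[0,0,0],[0,0,0],-1]]'
python3 lev.py | grep at
```

```text
clock: 43.85
eef_pos: [497.5, 309.7, 217.2]
tcp_rot: [3.14, -0.001, -0.028]
contact_force: [-1.3, 1.1, 4.8]
opening: 0.0
grasp_force: 2.4
clock: 44.35
eef_pos: [497.2, 279.8, 172.7]
tcp_rot: [3.141, -0.002, -0.028]
contact_force: [0.4, 0.4, 7.2]
opening: 0.002
grasp_force: 2.8
at [497.2 279.8 172.7] turn [ 0.001 -0.002 -0.001] then shift mm [ -0.1 -88.3 -94.5]
0.8 [-50.  219.9 237.4] ('tool dy,dz', np.float64(21.3), np.float64(14.8))
0.65 [-50.  199.9 218.7] ('tool dy,dz', np.float64(20.0), np.float64(18.7))
0.5 [-50.  182.9 197.2] ('tool dy,dz', np.float64(17.0), np.float64(21.5))
0.35 [-50.  169.4 173.4] ('tool dy,dz', np.float64(13.6), np.float64(23.8))
0.2 [-50.  159.5 147.8] ('tool dy,dz', np.float64(9.9), np.float64(25.6))
0.1 [-50.  155.1 130.1] ('tool dy,dz', np.float64(4.4), np.float64(17.7))
0.0 [-50.  152.5 112. ] ('tool dy,dz', np.float64(2.6), np.float64(18.1))
-0.03 [-50.  152.1 106.5] ('tool dy,dz', np.float64(0.4), np.float64(5.5))
```

Contact is good and the lever is following (7 N). Continuing down.

```bash
python3 -m jog '[[[0,0,0],[0,0.005,0.013],-1],[[0,0,0],[0,0.005,0.013],-1],[[0,0,0],[0,0.002,0.009],-1],[[0,0,0],[0,0.002,0.009],-1],[[0,0,0],[0,0.001,0.008],-1],[[0,0,0],[0,0.001,0.006],-1],[[0,0,0],[0,0,0],-1]]'
python3 -m jog '[[[0,0,0],[0,0,0.003],-1],[[0,0,0],[0,0,0.003],-1],[[0,0,0],[0,0,0],-1]]'
python3 -m jog '[[[0,0,0],[0,0,0.003],-1],[[0,0,0],[0,0,0],-1]]'
```

```text
clock: 45.05
eef_pos: [497.2, 264.5, 115.5]
tcp_rot: [3.141, -0.003, -0.027]
contact_force: [0.4, -2.2, 2.8]
opening: -0.002
grasp_force: 1.3
clock: 45.35
eef_pos: [497.1, 264.3, 109.9]
tcp_rot: [3.141, -0.003, -0.027]
contact_force: [0.9, -5.2, 6.8]
opening: 0.0
grasp_force: 3.6
clock: 45.55
eef_pos: [497.1, 264.3, 107.0]
tcp_rot: [3.141, -0.003, -0.027]
contact_force: [1.3, -4.8, 7.7]
opening: 0.002
grasp_force: 3.7
```

```bash
python3 -m jog '[[[0,0,0],[0,0,0.002],-1],[[0,0,0],[0,0,0],-1]]'
python3 -m jog '[[[0,0,0],[0,0,0.002],-1],[[0,0,0],[0,0,0],-1]]'
python3 -m jog '[[[0,0,0],[0,0,0.001],-1],[[0,0,0],[0,0,0],-1]]'
```

```text
clock: 45.75
eef_pos: [497.2, 264.2, 105.3]
tcp_rot: [3.141, -0.003, -0.027]
contact_force: [1.3, -5.6, 7.7]
opening: 0.001
grasp_force: 4.3
clock: 45.95
eef_pos: [497.3, 264.3, 104.9]
tcp_rot: [3.141, -0.003, -0.027]
contact_force: [-4.8, -8.5, 28.1]
opening: -0.001
grasp_force: 13.7
clock: 46.15
eef_pos: [497.4, 264.3, 104.8]
tcp_rot: [3.141, -0.003, -0.027]
contact_force: [-6.5, -10.3, 37.0]
opening: -0.0
grasp_force: 18.7
```

At the stop. Lift away and look.

```bash
python3 -m jog '[[[0,0,0],[0,0,-0.005],-1],[[0,0,0],[0,0,-0.01],-1],[[0,0,0],[0,0,-0.04],-1],[[0,0,0],[0,0,-0.04],-1],[[0,0,0],[0,0.04,-0.03],-1],[[0,0,0],[0,0.04,-0.03],-1],[[0,0,0],[0,0.045,0],-1],[[0,0,0],[0,0.045,0],-1],[[0,0,0],[0,0.045,0],-1],[[0,0,0],[0,0.045,0],-1],[[0,0,0],[0,0.045,0],-1],[[0,0,0],[0,0,0],-1]]'
python3 -m jog '[[[0,0,0],[0,0.045,0],-1],[[0,0,0],[0,0.045,0],-1],[[0,0,0],[0,0,0],-1],[[0,0,0],[0,0,0],-1]]'
python3 - <<'E'
from h import *
t=r.grab_frame('scene');a=np.ascontiguousarray(t[185:345,185:515]);a=cv2.resize(a,None,fx=2.4,fy=2.4,interpolation=cv2.INTER_CUBIC);cv2.imwrite('pics/s3.png',a[:,:,::-1])
print(((proj('scene',c2w(CASE,[(-50,148,88),(-83,0,74),(-67,0,74)]))-[185,185])*2.4).round())
E
```

```text
clock: 47.35
eef_pos: [487.5, -44.3, 256.6]
tcp_rot: [3.14, -0.002, -0.031]
contact_force: [-0.8, 0.6, -0.6]
opening: 0.002
grasp_force: 0.0
clock: 47.75
eef_pos: [485.3, -130.3, 256.3]
tcp_rot: [-3.141, -0.001, -0.029]
contact_force: [-0.9, 0.4, 0.2]
opening: -0.004
grasp_force: 0.0
[[579. 150.]
 [462. 125.]
 [461. 133.]]
```

View pics/s3.png

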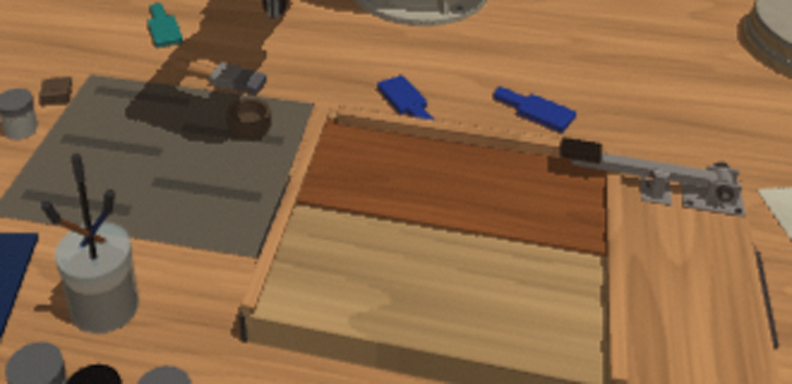

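The lever is held down level with its pad at (580,151), as predicted (579,150). The lid is home, and the bowl is still on the mat at (250,118).

```bash
python3 -c "
from rig import r
print(r.sign_off())"
```

```text
the job is handed in; nothing more can be done
None
```

The job is handed in: both moulds and both paddles (mould_c was absent) lie flat in the bay, moulds face up, the lid is fully home, the lever is caught down, and the ring bowl is untouched. Paddle_b briefly came down on paddle_a's edge and I nudged it off so it dropped flat.

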